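# Loosen a fan's reverse-threaded blade nut at the repair table

### The job

The blades of the three-bladed fan have to come off for repair: loosen the wing nut at their centre by about a quarter turn and leave it sitting there on the shaft, let go. It has a reverse thread, as fan blade nuts do, so do not turn it the usual way, which would tighten it. The five-bladed fan is already mended: do not turn its nut.

Things in the scene. Friction and masses are not known exactly. Their poses are not given: they have to be found in the camera images.
- blade_nut_grip (a point): To be loosened: black wing nut on the hub of the three-bladed fan: upright bar 48 mm long, 12 thick, 34 tall on a flange 36 across, 7 thick. Point: on the turning axis, 28 mm above the nut's foot, 123 above the table, 12 below the bar's top. z up, x along the bar, y across it; turns with the nut. The fan is fixed, face up; its blades reach 104 mm from the axis, below 100 mm high.
- blade_nut (a joint): turning angle (rad) of the wing nut of the three-bladed fan. Grows clockwise seen from above, which loosens it (left-hand thread). 0 is tight; starts at 0 to 0.2; range -0.6 to 2.6. Steady friction 0.06 N m; it does not rise, stays where it is left, and the fan does not turn with it. A quarter turn is 1.57.
- done_nut_grip (a point): Not to be turned: black wing nut on the hub of the five-bladed fan: upright bar 48 mm long, 12 thick, 34 tall on a flange 36 across, 7 thick. Point: on the turning axis, 28 mm above the nut's foot, 123 above the table, 12 below the bar's top. z up, x along the bar, y across it; turns with the nut. The fan is fixed, face up; its blades reach 104 mm from the axis, below 100 mm high.
- done_nut (a joint): turning angle (rad) of the wing nut of the five-bladed fan. Grows clockwise seen from above, which loosens it (left-hand thread). 0 is tight; starts at 0 to 0.2; range -0.6 to 2.6. Steady friction 0.06 N m; it does not rise, stays where it is left, and the fan does not turn with it. Leave it as it is.
Not all that is in view belongs to the job. What is shaped like the part that bears blade_nut_grip but red or turquoise is not meant.

How it is judged:
By the outcome, as a careful person would: the job done as asked, in the order asked, and still so for the second after the job is handed in, with the robot touching nothing.
It also fails if it takes over 32 s, if anything falls off the work surface, if the arm or the gripper's body presses on something with over 40 N, if the wrist force passes 120 N, or if a joint passes its speed limit or range.

### The arm

A 6-joint arm with a two-finger parallel gripper is mounted at the origin on the work surface. World frame = base frame: x ahead of the robot, y to its left, z up, the work surface at z = 0. Lengths are in m, angles in rad, forces in N, time in s.
With the tool pointing down it reaches from about 0.35 to 0.85 m from the base axis. Payload 8.1 kg.
Tool frame: the origin (TCP) lies at the very end of the fingers, on their centre line; the grasp point (between the pads) lies 19 mm behind it; z points along the fingers, x is the direction in which the jaws open and shut, and the axes are right-handed (so a half turn about z gives the same grasp; the last joint's range is limited). The gripper opens to 93 mm and grips with 3 to 60 N. Pads are 15 mm wide; open, the fingers measure 128 mm over their backs; the gripper's body (75 mm by 188 mm) begins 65 mm behind the grasp point.
Start: joints at [-1.382, 0.13, 1.488, -0, 1.523, -0.085], TCP at [0.162, -0.578, 0.185] pointing down, gripper open.
Joint ranges: [-2.96, 2.96], [-0.89, 2.26], [0.02, 2.5], [-1.34, 4.48], [0, 2.73], [-2.66, 2.66]. Speed limits (rad/s): [2.39, 2.39, 2.79, 3.14, 3.14, 3.14].

### API

Orientations are given as a rotation vector (axis times angle).
In Python, from plant import robot gives the robot as it stands. The module is installed in compiled form; this text tells all that it offers.
- The arm moves only by the tool jog_arm, never from a script. Its argument "commands" is one flat list of numbers, 5 for each row, row after row: the gripper's target within -1 to 1 (shut at 1, half-way at 0, fully open at -1), then the shift along the tool's x, y, z in m, then the turn about the tool's z in degrees. A call has 1 to 20 rows; each row shifts and turns the commanded pose from where the row before left it, along the tool's axes as they then stand; what a row does not reach is not made up. A row lasts 1/12 s, in which the tool goes at most 41.7 mm and 7.16 degrees, less where a joint would pass 70% of its speed; a pose out of reach is approached as far as the arm can. A call is refused whole if a number of a shift passes 0.0417 or a number of a turn 7.16, either way. A call with a gripper value outside its range is refused whole. The fingers move at their own pace and stop on an object; "grip_force" is the grip in N (left out, the last holds). Time passes only in rows, so rows that do not move let the fingers close. It gives the time, the measured TCP pose, the force and the opening at its end, in the units of the state.
- robot.read_state(): the state, without advancing time (a new reading comes with each control period).
- robot.read_camera(name): name is "scene" or "top" or "wrist"; returns a dict with "img" (400x640x3 uint8, blue, green, red), "vfov" (degrees; the focal length in pixels is half the picture's height over the tangent of half this angle, whatever the lens; pixels are square), "cx", "cy" (the principal point, pixels), "extrinsics" (4x4, takes a point from world to camera coordinates). Camera axes: x right, y down, z forward; pixel columns grow to the right and rows downward; lengths in m; the calibration is good to about 2 mm. A picture is of the moment at which its call begins. There is no depth.
- robot.close_job(): hands the job in, once; it reports no verdict.
Trained networks look in a picture, given as the dict that the camera call returned (one of the last four; its "shot" number tells which), for a name from the list of things; names that differ only in an ending like _2 or _b are one class to them, and where a whole thing is asked for, a point or a joint stands for the part that bears it (a point fixed in the world has none). Each returns a list of dicts, best first, with "score" (0 to 1); they miss things now and then, are a little off and sometimes report something else, mostly with a low value. They report only what shows in the picture. A call takes as long as a camera call. They do not tell look-alikes from the thing itself.
- robot.recognise(thing, picture): "box" ([centre column, centre row, width, height] as shares, 0 to 1, of the picture: columns of its width, rows of its height, round what is visible of it).
- robot.pinpoint(thing, picture): "position" ([row, column] as shares, 0 to 1, of the picture: columns of its width, rows of its height: a listed point, or the origin of a listed thing).
The state is a dict: "t": time; "q": joint angles; "dq": joint speeds; "joint_torque": joint torques, N m; "tool_pos": TCP position; "orientation": TCP orientation; "force": force on the tool from outside, world axes, zero at the start; "wrist_torque": the same for the moment, N m; "opening": finger opening in m.
Only numpy, scipy, OpenCV 4.12 (cv2) and the standard library are available. Lean on these libraries where they do the work, as an engineer would, in place of code of your own. Each camera call takes 0.05 s, during which the arm holds its last target.

## Working session

There is one attempt and no reset: what is moved stays moved. The work goes in short steps, Python scripts to look and compute and a tool call to move; the robot and the scene stay as the last step left them, time stands still between calls to the robot, and variables do not carry over. Pictures are saved under pics/ and viewed, and the job is handed in when it is done.

Besides the shell and the picture viewer there is one more tool, called as a command line: name --argument value ..., lists and objects as JSON in quotes. jog_arm: Moves the arm, as the interface text tells. Its arguments: {"type":"object","properties":{"commands":{"type":"array"},"grip_force":{"type":"number"}},"required":["commands"]}

```bash
mkdir -p pics
cat > h.py <<'E'
import numpy as np,cv2
from plant import robot
def f(p): return 200/np.tan(np.radians(p["vfov"])/2)
def ray(p,r,c):
    E=np.array(p["extrinsics"]);d=np.array([(c-p["cx"])/f(p),(r-p["cy"])/f(p),1.])
    R=E[:3,:3];o=-R.T@E[:3,3];return o,R.T@d
def atz(p,r,c,z):
    o,d=ray(p,r,c);return o+d*(z-o[2])/d[2]
def proj(p,X):
    E=np.array(p["extrinsics"]);x=E[:3,:3]@np.array(X)+E[:3,3];return x[1]/x[2]*f(p)+p["cy"],x[0]/x[2]*f(p)+p["cx"]
E
python3 - <<'E'
from h import *
s=robot.read_state();print(s)
for n in("scene","top"):
    p=robot.read_camera(n);cv2.imwrite(f"pics/{n}0.png",p["img"])
    print(n,p["vfov"],p["cx"],p["cy"],-np.array(p["extrinsics"])[:3,:3].T@np.array(p["extrinsics"])[:3,3])
    for t in("blade_nut_grip","done_nut_grip"):
        for d in robot.pinpoint(t,p):
            r,c=d["position"][0]*400,d["position"][1]*640;print(t,round(d["score"],2),round(r,1),round(c,1),atz(p,r,c,.123))
E
```

```text
{'t': 0.0, 'q': array([-1.38237925e+00,  1.31169642e-01,  1.48925427e+00,  3.25156613e-06,
        1.52299701e+00, -8.54002039e-02]), 'dq': array([ 0.00041976, -0.00035045, -0.00046172, -0.00092762, -0.00010833,
        0.00137848]), 'joint_torque': array([-3.21254382e-03, -5.59844291e+01, -4.91768539e+01,  7.66702951e-02,
        3.55256803e-02, -2.29676261e-04]), 'tool_pos': array([ 0.16215074, -0.57702734,  0.18359617]), 'orientation': array([-2.50286137e+00,  1.89672807e+00,  2.12830728e-03]), 'force': array([-0.55927068,  0.60935706,  0.55868573]), 'wrist_torque': array([-0.06195083,  0.01503648,  0.02762095]), 'opening': 0.09323675631744706}
scene 48.934165819497515 324.78427243842617 197.9309762227161 [ 1.34597046 -0.13144401  0.86530519]
blade_nut_grip 0.69 161.2 344.9 [0.30879764 0.19158356 0.123     ]
blade_nut_grip 0.65 138.0 425.7 [0.25109428 0.47843278 0.123     ]
blade_nut_grip 0.61 217.8 349.9 [0.55485664 0.13175779 0.123     ]
done_nut_grip 0.72 244.8 193.8 [ 0.55056493 -0.25414438  0.123     ]
top 46.65704126731565 322.4265282966239 198.25739634121078 [0.25858037 0.10500251 1.2842478 ]
blade_nut_grip 0.76 265.8 166.2 [0.24442815 0.47913223 0.123     ]
blade_nut_grip 0.63 244.8 285.8 [0.29712823 0.1846305  0.123     ]
blade_nut_grip 0.47 147.8 309.3 [0.54486925 0.12787705 0.123     ]
done_nut_grip 0.62 144.6 458.5 [ 0.55551342 -0.25600055  0.123     ]
```

View pics/scene0.png

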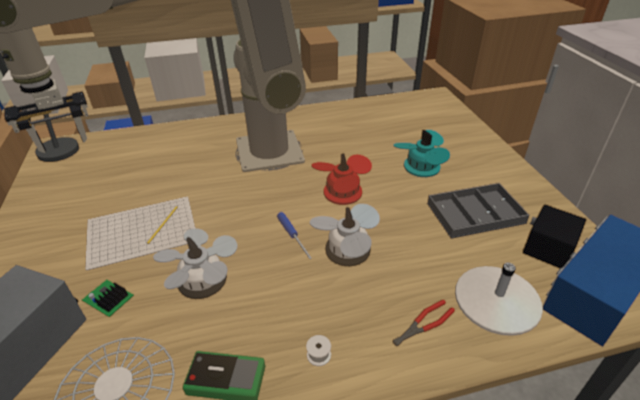

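View pics/top0.png

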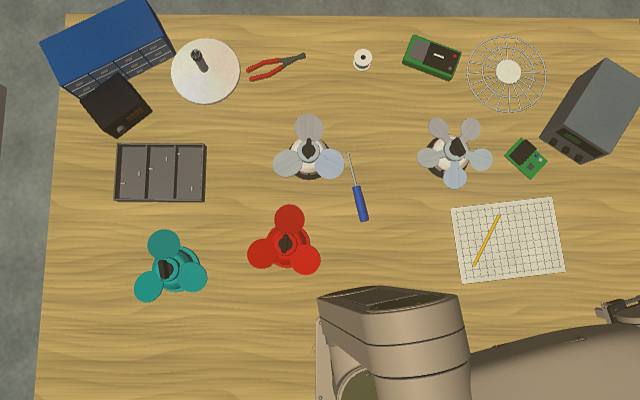

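The scene shows four nuts that could be confused, given here as top-camera (row, col): grey three-blade (148,309), grey five-blade (145,458), red three-blade (245,286) and turquoise three-blade (266,166). The black nut on the grey three-bladed fan at (148,309) fits the description. I'll check it in a crop.

Run:
```python
import cv2,numpy as np
a=cv2.imread("pics/top0.png")[105:195,260:360];b=cv2.imread("pics/scene0.png")[195:275,300:400]
a=cv2.resize(a,(400,360),interpolation=cv2.INTER_CUBIC);b=cv2.resize(b,(400,360),interpolation=cv2.INTER_CUBIC)
cv2.imwrite("pics/crop0.png",np.hstack([a,b]))
```

```text
(no output)
```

View pics/crop0.png

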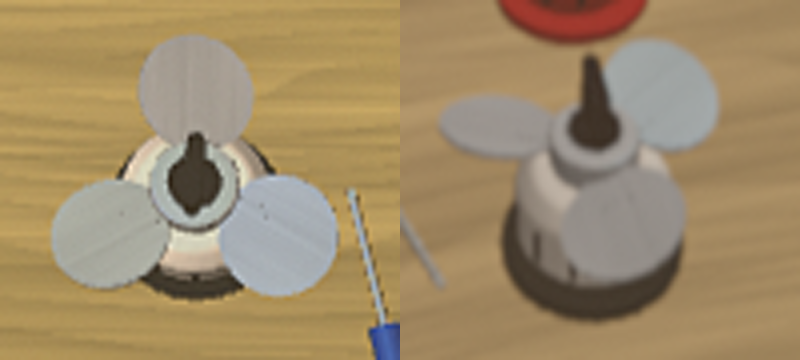

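The crop confirms it: black bar nut, grey three-bladed fan, and the bar lies along image vertical, which is roughly world x. Next I'll work out the approach.

```bash
cat >> h.py <<'E'
from scipy.spatial.transform import Rotation as Ro
def tool(): 
    s=robot.read_state();return s,Ro.from_rotvec(s["orientation"]).as_matrix()
E
python3 - <<'E'
from h import *
s,R=tool();print(R.round(3))
print("delta tool",R.T@(np.array([.55,.13,.25])-s["tool_pos"]))
print("x-axis yaw",np.degrees(np.arctan2(R[1,0],R[0,0])))
E
```

```text
[[ 0.27  -0.963 -0.   ]
 [-0.963 -0.27   0.001]
 [-0.001 -0.    -1.   ]]
delta tool [-0.57630483 -0.56463182 -0.06535041]
x-axis yaw -74.31344851205547
```

jog_arm --commands '[-1,0,0,-0.033,0,-1,0,0,-0.033,0,-1,-0.032,-0.0314,0,0,-1,-0.032,-0.0314,0,0,-1,-0.032,-0.0314,0,0,-1,-0.032,-0.0314,0,0,-1,-0.032,-0.0314,0,0,-1,-0.032,-0.0314,0,0,-1,-0.032,-0.0314,0,0,-1,-0.032,-0.0314,0,0,-1,-0.032,-0.0314,0,0,-1,-0.032,-0.0314,0,0,-1,-0.032,-0.0314,0,0,-1,-0.032,-0.0314,0,0,-1,-0.032,-0.0314,0,0,-1,-0.032,-0.0314,0,0,-1,-0.032,-0.0314,0,0,-1,-0.032,-0.0314,0,0,-1,-0.032,-0.0314,0,0,-1,-0.032,-0.0314,0,0]'

```text
t: 1.97
tool_pos: [0.5238, 0.082, 0.2507]
orientation: [-2.504, 1.897, -0.001]
force: [1.1, -0.9, 0.8]
opening: 0.0932
```

jog_arm --commands '[-1,0,0,0,-7.1,-1,0,0,0,-7.1,-1,0,0,0,-7.1,-1,0,0,0,-7.1,-1,0,0,0,-7.1,-1,0,0,0,-7.1,-1,0,0,0,-7.1,-1,0,0,0,-7.1,-1,0,0,0,-7.1,-1,0,0,0,-7.1,-1,0,0,0,-7.1,-1,0,0,0,-7.1,-1,0,0,0,-7.1,-1,0,0,0,-7.1,-1,0,0,0,-7.1,-1,0,0,0,-7.1,-1,0,0,0,-7.1,-1,0,0,0,-7.1,-1,0,0,0,-7.1]'

```text
t: 3.55
tool_pos: [0.5232, 0.0798, 0.2506]
orientation: [-2.708, -1.593, 0.0]
force: [-0.5, 0.4, -0.6]
opening: 0.0927
```

jog_arm --commands '[-1,0,0,0,-7.1,-1,0,0,0,-7.1,-1,0,0,0,-7.1,-1,0,0,0,-7.1,-1,0,0,0,0,-1,0,0,0,0]'

```text
t: 4.05
tool_pos: [0.5232, 0.0798, 0.2506]
orientation: [-2.245, -2.197, -0.0]
force: [-0.3, -0.2, -0.5]
opening: 0.0933
```

Run:
```python
from h import *
s,R=tool();print(s["t"],s["q"].round(3),s["tool_pos"],np.degrees(np.arctan2(R[1,0],R[0,0])))
for n in("wrist","scene","top"):
    p=robot.read_camera(n);cv2.imwrite(f"pics/{n}1.png",p["img"])
    print(n,proj(p,[.55,.13,.123]))
    for d in robot.pinpoint("blade_nut_grip",p):
            r,c=d["position"][0]*400,d["position"][1]*640;print(round(d["score"],2),round(r,1),round(c,1),atz(p,r,c,.123))
```

```text
4.05 [ 0.054 -0.08   1.583  0.     1.639 -1.495] [0.52319732 0.07978595 0.25061118] 88.75908239497228
wrist (np.float64(205.75310264019095), np.float64(367.6089254491253))
0.64 203.2 366.4 [0.5469797  0.12858864 0.123     ]
scene (np.float64(216.69013575324493), np.float64(348.66509968409395))
0.67 217.3 349.9 [0.5531085  0.13229322 0.123     ]
0.58 134.8 426.8 [0.233865   0.49012137 0.123     ]
0.41 158.9 343.7 [0.29604731 0.19156233 0.123     ]
top (np.float64(145.84161227318964), np.float64(308.49815006517764))
0.77 267.2 164.7 [0.24099627 0.48274778 0.123     ]
0.54 146.1 306.7 [0.54934678 0.13463619 0.123     ]
```

View pics/wrist1.png

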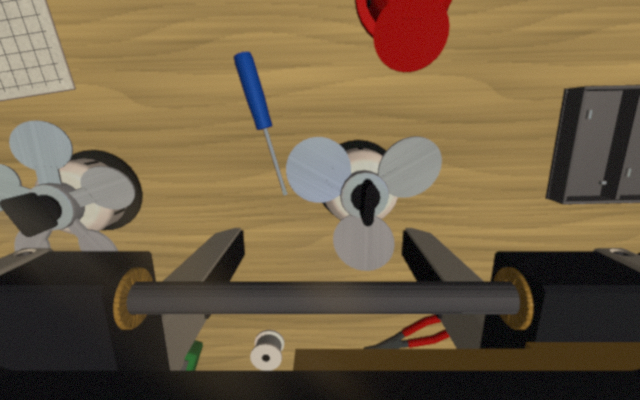

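The wrist picture shows the target nut at about (203,367) and the five-bladed one at the left. The bar is near vertical here, so I'll measure its direction.

```bash
cat > w.py <<'E'
from h import *
import sys
p=robot.read_camera("wrist");c0=proj(p,[.549,.13,.123]);r,c=int(c0[0]),int(c0[1]);print(c0)
im=p["img"][max(r-45,0):r+45,c-50:c+50];cv2.imwrite(sys.argv[1],cv2.resize(im,None,fx=6,fy=6,interpolation=cv2.INTER_CUBIC))
m=(im.max(2)<25).astype(np.uint8);n,l,st,ce=cv2.connectedComponentsWithStats(m)
print(st[1:][st[1:,4]>40],ce[1:][st[1:,4]>40])
print("crop origin",max(r-45,0),c-50)
for q in ([.525,.13,.135],[.573,.13,.135]): print(proj(p,q))
E
python3 w.py pics/wc1.png
```

```text
(np.float64(204.97357509453803), np.float64(367.5665183103586))
[[ 36  22  25  44 516]
 [ 86  73  14  17 132]] [[47.83139535 41.0503876 ]
 [91.23484848 83.5       ]]
crop origin 159 317
(np.float64(186.5271886876284), np.float64(369.6172907275803))
(np.float64(228.79418247230745), np.float64(368.67818727083073))
```

View pics/wc1.png

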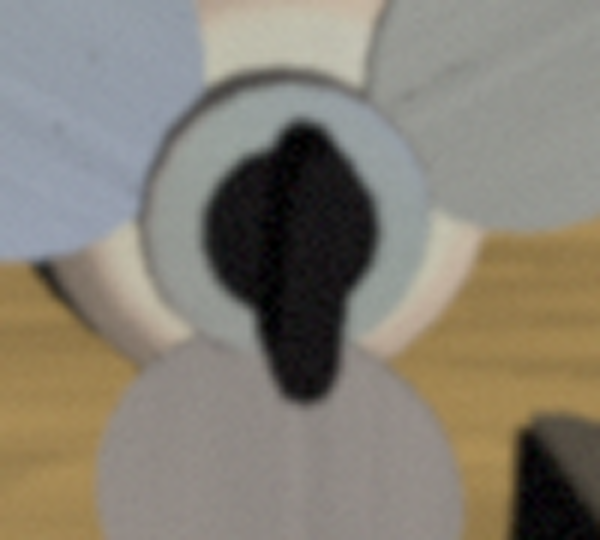

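Run:
```python
from h import *
p=robot.read_camera("wrist")
print("hub",atz(p,159+212/6,317+287/6,.094),"flange",atz(p,159+228/6,317+291.5/6,.102))
print("bar end",atz(p,159+398/6,317+304/6,.135),"far",atz(p,159+122/6,317+300/6,.135))
for d in robot.pinpoint("blade_nut_grip",p): print(atz(p,d["position"][0]*400,d["position"][1]*640,.123))
s,R=tool()
print(R.T@(np.array([.547,.1295,.18])-s["tool_pos"]))
```

```text
hub [0.54397728 0.13072214 0.094     ] flange [0.54522238 0.13056627 0.102     ]
bar end [0.56889559 0.12881403 0.135     ] far [0.51711037 0.12705112 0.135     ]
[0.54358385 0.13203549 0.123     ]
[0.05015141 0.0228548  0.07064057]
```

jog_arm --commands '[-1,0.025,0.011,0,-2,-1,0.025,0.011,0,0,-1,0,0,0.035,0,-1,0,0,0.035,0,-1,0,0,0,0,-1,0,0,0,0]'

```text
t: 5.0
tool_pos: [0.5433, 0.1295, 0.1786]
orientation: [-2.2, -2.238, 0.007]
force: [0.5, 0.2, 0.8]
opening: 0.0934
```

Run:
```python
from h import *
s,R=tool();print(s["t"],s["tool_pos"],np.degrees(np.arctan2(R[1,0],R[0,0])))
p=robot.read_camera("wrist");cv2.imwrite("pics/wrist2.png",p["img"])
print(proj(p,[.546,.1295,.123]),proj(p,s["tool_pos"]))
for d in robot.pinpoint("blade_nut_grip",p): print(d["score"],np.array(d["position"])*[400,640],atz(p,d["position"][0]*400,d["position"][1]*640,.123))
```

```text
5.0 [0.54327772 0.12951236 0.17864918] 90.97834110146955
(np.float64(203.99366338976472), np.float64(322.47931251086453)) (np.float64(221.84169894951003), np.float64(322.4226386276463))
0.68 [204.4  323.52] [0.54635376 0.13042087 0.123     ]
```

View pics/wrist2.png

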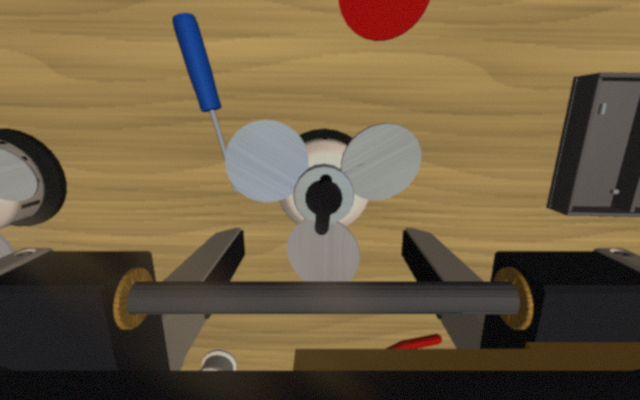

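```bash
sed -i 's/<25/<30/' w.py
python3 - <<'E'
import cv2,numpy as np
im=cv2.imread("pics/wrist2.png")[155:245,275:375]
im=np.clip(im.astype(float)*1.0,0,255)
im=(255*(im/255)**.5).astype(np.uint8)
cv2.imwrite("pics/wc2.png",cv2.resize(im,None,fx=6,fy=6,interpolation=cv2.INTER_CUBIC))
E
python3 - <<'E'
import sys;sys.path.insert(0,'.')
from h import *
p=robot.read_camera("wrist")
for a in (-5,0,5):
  t=np.radians(a)
  for z in (.108,.135):
    print(a,z,[ (np.array(proj(p,[.5465+k*.024*np.cos(t),.130+k*.024*np.sin(t),z]))-[155,275])*6 for k in(-1,1)])
E
```

```text
-5 0.108 [array([ 91.60539577, 303.51478046]), array([387.57194413, 271.19452743])]
-5 0.135 [array([124.91814141, 305.27744673]), array([448.53768968, 269.68520936])]
0 0.108 [array([ 90.7703971 , 289.83894624]), array([388.33708456, 284.28969119])]
0 0.135 [array([124.00112332, 290.18588042]), array([449.37059707, 284.07275409])]
5 0.108 [array([ 91.11815901, 276.14007759]), array([388.01817786, 297.40417517])]
5 0.135 [array([124.38308423, 275.06871832]), array([449.02338091, 298.4813898 ])]
```

View pics/wc2.png

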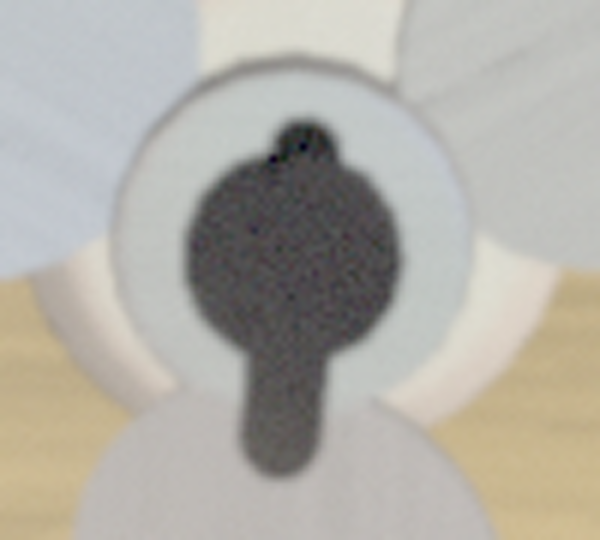

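Run:
```python
from h import *
s,R=tool();print(s["t"],s["tool_pos"],np.degrees(np.arctan2(R[1,0],R[0,0])))
print(R.T@(np.array([.5463,.130,.107])-s["tool_pos"]))
```

```text
5.15 [0.54669355 0.12972167 0.18358132] 90.9593346198131
[ 0.00024954 -0.00067604  0.07657945]
```

jog_arm --commands '[-1,0,0,0.02,5,-1,0,0,0.02,0,-1,0,0,0.02,0,-1,0,0,0.01,0,-1,0,0,0.006,0,-1,0,0,0,0,-1,0,0,0,0,-1,0,0,0,0]'

```text
t: 5.82
tool_pos: [0.5464, 0.1299, 0.1065]
orientation: [2.297, 2.141, 0.003]
force: [-0.5, 0.1, -0.0]
opening: 0.093
```

Run:
```python
from h import *
s,R=tool();print(s["t"],s["tool_pos"],np.degrees(np.arctan2(R[1,0],R[0,0])),s["force"])
for n in("wrist","scene"):
    p=robot.read_camera(n);cv2.imwrite(f"pics/{n}3.png",p["img"])
    print(proj(p,[.5463,.130,.123]))
    for d in robot.pinpoint("blade_nut_grip",p): print(d["score"],np.array(d["position"])*[400,640],atz(p,d["position"][0]*400,d["position"][1]*640,.123))
s,R=tool();print(s["tool_pos"])
```

```text
5.8167 [0.54644443 0.1298787  0.10650655] 85.98478554305147 [-0.45936852  0.09213538 -0.0190688 ]
(np.float64(230.19510716124796), np.float64(322.4915097046394))
0.83 [231.08 323.2 ] [0.54693963 0.13041468 0.123     ]
(np.float64(215.75832899700606), np.float64(348.2421683032773))
0.6 [135.88  428.096] [0.24112241 0.49125014 0.123     ]
[0.54586185 0.12986854 0.10560181]
```

View pics/wrist3.png

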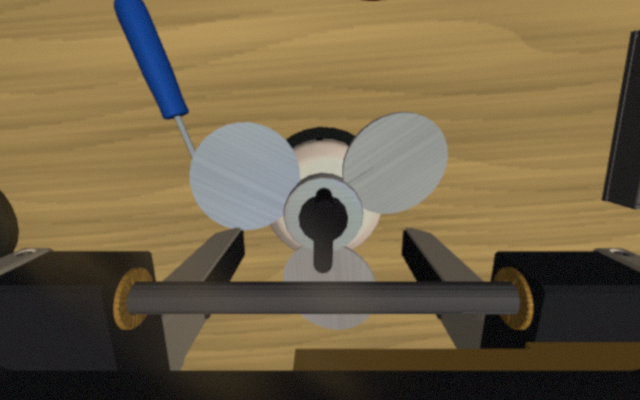

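View pics/scene3.png

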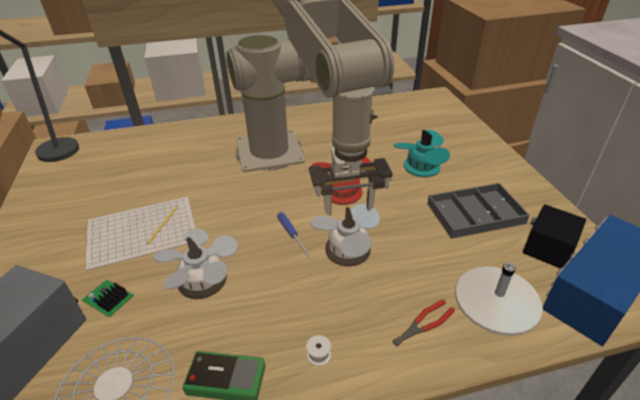

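The wrist view shows the bar centred between the fingers at (231,323) and aligned with the pads. Closing now.

jog_arm --commands '[1,0,0,0,0,1,0,0,0,0,1,0,0,0,0,1,0,0,0,0,1,0,0,0,0,1,0,0,0,0,1,0,0,0,0,1,0,0,0,0,1,0,0,0,0,1,0,0,0,0]' --grip_force 20

```text
t: 6.85
tool_pos: [0.5452, 0.1298, 0.1046]
orientation: [-2.298, -2.142, 0.0]
force: [0.5, -0.3, 0.3]
opening: 0.0311
```

jog_arm --commands '[1,0,0,0,0,1,0,0,0,0,1,0,0,0,0,1,0,0,0,0,1,0,0,0,0,1,0,0,0,0]' --grip_force 20

```text
t: 7.35
tool_pos: [0.5453, 0.1298, 0.1047]
orientation: [2.298, 2.142, 0.0]
force: [-0.2, -0.8, 0.1]
opening: 0.0009
```

The opening is 0.9 mm, so the fingers shut on nothing. I'll look.

Run:
```python
from h import *
for n in("wrist","scene","top"):
    p=robot.read_camera(n);cv2.imwrite(f"pics/{n}4.png",p["img"])
    s,R=tool();r,c=proj(p,s["tool_pos"]);print(n,r,c,proj(p,[.546,.13,.135]))
    if n=="scene":
        r,c=int(r),int(c);cv2.imwrite("pics/sc4.png",cv2.resize(p["img"][r-50:r+40,c-60:c+60],None,fx=6,fy=6,interpolation=cv2.INTER_CUBIC))
```

```text
wrist 221.85400697511906 322.3844804084546 (np.float64(239.80150335193545), np.float64(322.7746358435841))
scene 220.8557222219608 347.8618053303675 (np.float64(212.1254470064037), np.float64(348.32433824925243))
top 149.35367206356653 308.71508931630086 (np.float64(146.22122198546018), np.float64(308.393511590494))
```

View pics/sc4.png

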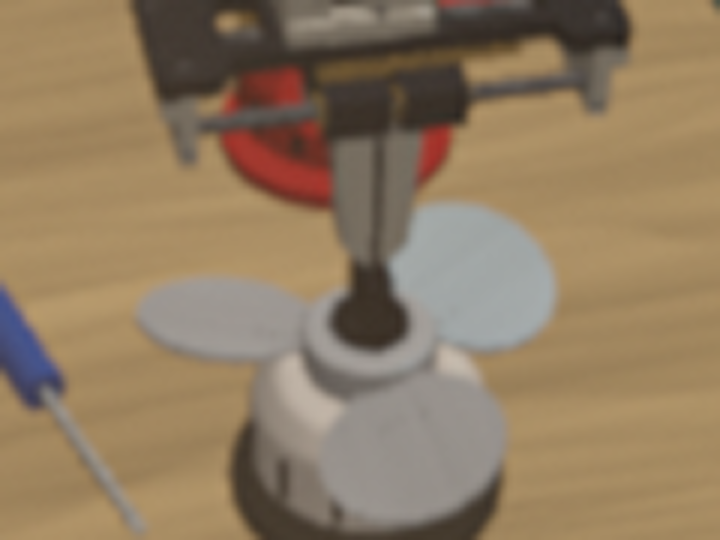

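View pics/wrist4.png

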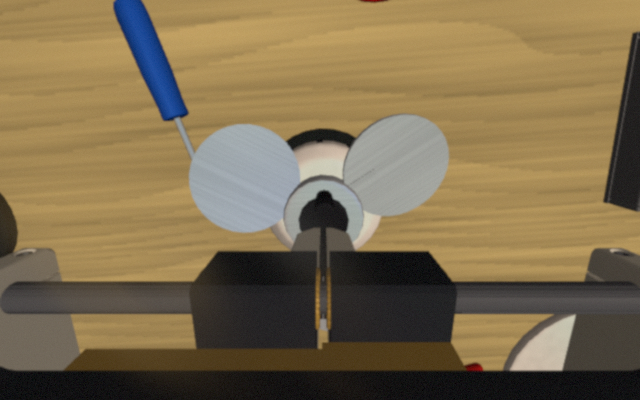

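Run:
```python
import cv2,numpy as np
a=cv2.imread("pics/scene3.png")[150:250,290:410];b=cv2.imread("pics/scene4.png")[150:250,290:410]
cv2.imwrite("pics/cmp.png",np.hstack([cv2.resize(x,(400,333),interpolation=cv2.INTER_CUBIC) for x in(a,b)]))
w=cv2.imread("pics/wrist4.png")[150:350,220:430]
w=(255*(w/255.)**.5).astype(np.uint8)
cv2.imwrite("pics/w4z.png",cv2.resize(w,None,fx=3,fy=3,interpolation=cv2.INTER_CUBIC)[:600])
```

```text
(no output)
```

View pics/cmp.png

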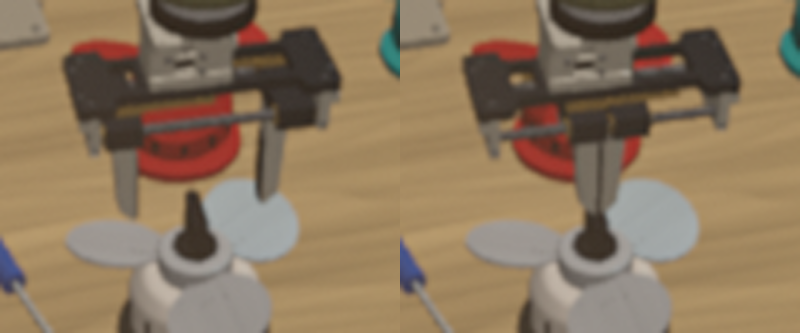

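View pics/w4z.png

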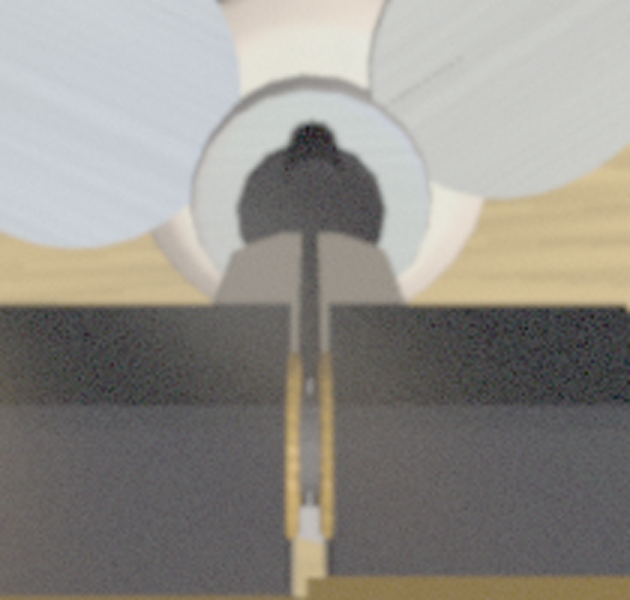

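View pics/top4.png

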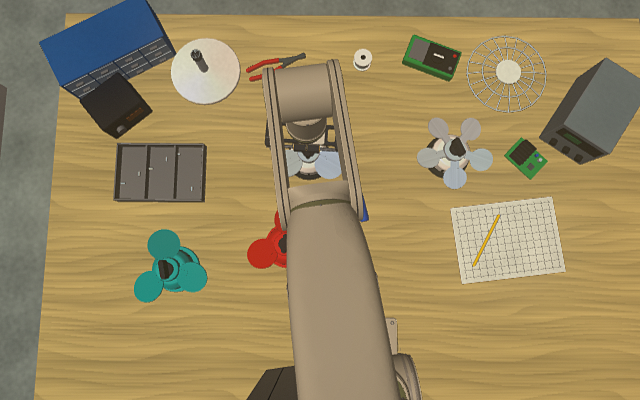

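Run:
```python
from h import *
p=robot.read_camera("wrist");s,R=tool()
E=np.array(p["extrinsics"]);F=f(p)
for dz in(0,.01,.02,.03,.04,.06):
  X=s["tool_pos"]-R[:,2]*dz
  out=[]
  for dx in(-.0465,.0465):
    for dy in(-.0075,.0075):
      out.append(tuple(np.round(proj(p,X+R[:,0]*dx+R[:,1]*dy),0)[::-1]))
  print(dz,out,(E[:3,:3]@X+E[:3,3])[2])
print(F,(E[:3,:3]@R).round(2))
p=robot.read_camera("scene")
for z in(.105,.115,.125,.135,.145):print(z,proj(p,[.546,.13,z]),proj(p,[.57,.13,z]),proj(p,[.522,.13,z]))
w=cv2.imread("pics/wrist3.png")[180:340,160:480];w=(255*(w/255.)**.5).astype(np.uint8)
cv2.imwrite("pics/w3z.png",cv2.resize(w,None,fx=2.5,fy=2.5,interpolation=cv2.INTER_CUBIC))
```

```text
0 [(np.float64(255.0), np.float64(212.0)), (np.float64(256.0), np.float64(232.0)), (np.float64(390.0), np.float64(212.0)), (np.float64(388.0), np.float64(232.0))] 0.21179058509968263
0.01 [(np.float64(252.0), np.float64(216.0)), (np.float64(253.0), np.float64(237.0)), (np.float64(393.0), np.float64(216.0)), (np.float64(391.0), np.float64(237.0))] 0.2021252211936262
0.02 [(np.float64(248.0), np.float64(221.0)), (np.float64(250.0), np.float64(243.0)), (np.float64(396.0), np.float64(221.0)), (np.float64(395.0), np.float64(243.0))] 0.19245985728756976
0.03 [(np.float64(244.0), np.float64(227.0)), (np.float64(246.0), np.float64(250.0)), (np.float64(400.0), np.float64(227.0)), (np.float64(399.0), np.float64(250.0))] 0.1827944933815133
0.04 [(np.float64(240.0), np.float64(233.0)), (np.float64(242.0), np.float64(257.0)), (np.float64(405.0), np.float64(233.0)), (np.float64(403.0), np.float64(257.0))] 0.1731291294754569
0.06 [(np.float64(229.0), np.float64(247.0)), (np.float64(232.0), np.float64(275.0)), (np.float64(415.0), np.float64(248.0)), (np.float64(413.0), np.float64(275.0))] 0.15379840
[... 382 characters left out ...]
706977792), np.float64(350.89757469548533)) (np.float64(212.08616205638577), np.float64(345.4523667959396))
0.125 (np.float64(215.0934038935219), np.float64(348.22725421219394)) (np.float64(221.2162334502755), np.float64(351.0110112327451)) (np.float64(209.16514463181016), np.float64(345.53195897549506))
0.135 (np.float64(212.1254470064037), np.float64(348.32433824925243)) (np.float64(218.2346115159011), np.float64(351.1257565526254)) (np.float64(206.21150268824942), np.float64(345.61244011125837))
0.145 (np.float64(209.123610830211), np.float64(348.4225305025961)) (np.float64(215.21838929142123), np.float64(351.2418334368164)) (np.float64(203.22468658683562), np.float64(345.69382517984525))
```

View pics/w3z.png

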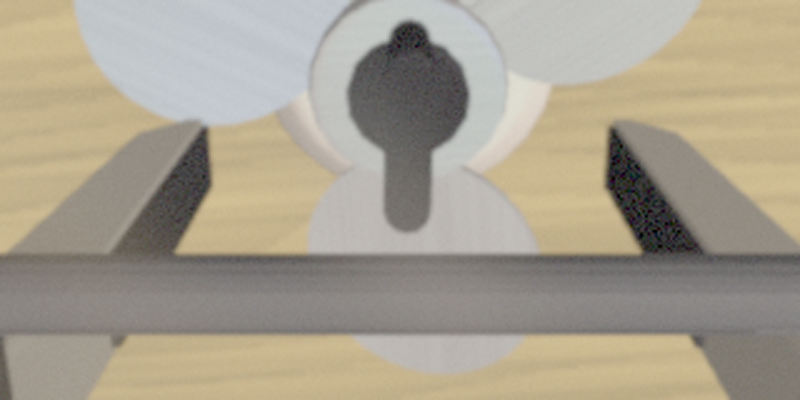

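In the wrist picture the fingertips sit about 33 mm behind the reported TCP (inner tip corners at (229,242) and (229,405), against a predicted (212,255) and (212,390)). The scene view agrees, so the jaws closed just above the bar. I'll open to half, go lower and check again.

jog_arm --commands '[0,0,0,0,0,0,0,0,0,0,0,0,0,0,0,0,0,0,0,0,0,0,0,0,0,0,0,0,0,0,0,0,0,0,0,0,0,0,0,0,0,0,0,0.008,0,0,0,0,0.007,0,0,0,0,0,0,0,0,0,0,0]'

```text
t: 8.6
tool_pos: [0.5443, 0.1296, 0.0884]
orientation: [-2.297, -2.141, 0.003]
force: [0.1, -0.6, -0.6]
opening: 0.0465
```

```bash
cat > look.py <<'E'
from h import *
import sys
k=sys.argv[1];out=[]
s,R=tool();print(s["t"],s["tool_pos"],np.degrees(np.arctan2(R[1,0],R[0,0])),s["force"],s["opening"])
for n,b in(("wrist",(160,320,220,430)),("scene",(160,250,290,410))):
    p=robot.read_camera(n);im=p["img"][b[0]:b[1],b[2]:b[3]];im=(255*(im/255.)**.6).astype(np.uint8)
    out.append(cv2.resize(im,(400,int(400*im.shape[0]/im.shape[1])),interpolation=cv2.INTER_CUBIC)[:300])
    if n=="wrist":
        for d in robot.pinpoint("blade_nut_grip",p): print(d["score"],np.array(d["position"])*[400,640],atz(p,d["position"][0]*400,d["position"][1]*640,.123))
        for dz in(.02,.03,.04):print(dz,[np.round(proj(p,s["tool_pos"]-R[:,2]*dz+R[:,0]*q*s["opening"]/2-R[:,1]*.0075)) for q in(-1,1)])
h=min(len(o) for o in out);cv2.imwrite(f"pics/look{k}.png",np.hstack([o[:h] for o in out]))
E
python3 look.py 5
```

```text
8.6 [0.54432178 0.12961008 0.08839056] 85.98721857987398 [ 0.05690383 -0.63105955 -0.61746015] 0.046474018921147955
0.58 [244.4  326.08] [0.54638809 0.13174131 0.123     ]
0.02 [array([221., 285.]), array([221., 359.])]
0.03 [array([227., 283.]), array([227., 361.])]
0.04 [array([233., 281.]), array([233., 363.])]
```

View pics/look5.png

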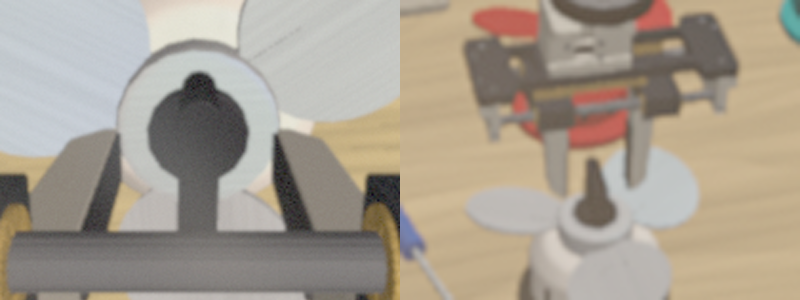

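The tips are now at about 0.122 m, with the bar centred between them in both views. Going 15 mm lower will bring them beside the bar.

jog_arm --commands '[0,0,0.002,0.007,0,0,0,0,0.007,0,0,0,0,0.001,0,0,0,0,0,0]'

```text
t: 9.08
tool_pos: [0.5463, 0.1295, 0.0734]
orientation: [-2.297, -2.141, 0.003]
force: [0.1, -0.8, 0.8]
opening: 0.0468
```

```bash
python3 look.py 6
```

```text
9.0833 [0.54634246 0.12946741 0.07335448] 85.98437549565548 [ 0.1475664  -0.79225322  0.84444035] 0.046823471895790884
0.62 [254.08  323.392] [0.54746162 0.13005355 0.123     ]
0.02 [array([221., 285.]), array([221., 360.])]
0.03 [array([227., 283.]), array([227., 362.])]
0.04 [array([233., 281.]), array([233., 364.])]
```

View pics/look6.png

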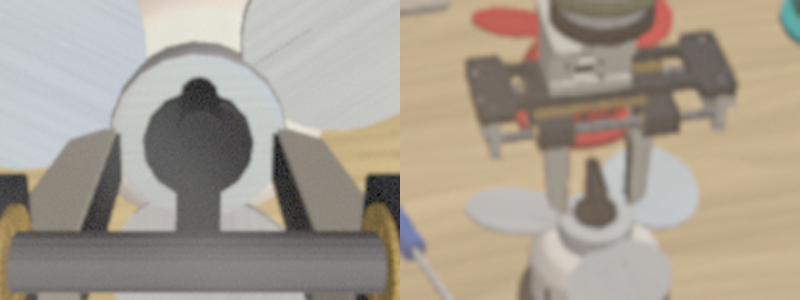

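The scene view puts the tips at row ~221, so about 0.106 m and beside the bar. Closing.

jog_arm --commands '[1,0,0,0,0,1,0,0,0,0,1,0,0,0,0,1,0,0,0,0,1,0,0,0,0,1,0,0,0,0,1,0,0,0,0,1,0,0,0,0,1,0,0,0,0]' --grip_force 20

```text
t: 9.98
tool_pos: [0.5473, 0.1299, 0.0747]
orientation: [-2.298, -2.142, -0.001]
force: [-0.2, 1.8, -0.0]
opening: 0.0119
```

Gripped at 11.9 mm. A positive turn about the downward tool z is clockwise seen from above, which loosens it.

jog_arm --commands '[1,0,0,0,3,1,0,0,0,3,1,0,0,0,3,1,0,0,0,3,1,0,0,0,3,1,0,0,0,0]'

```text
t: 10.48
tool_pos: [0.5472, 0.1296, 0.0747]
orientation: [-2.56, -1.821, 0.0]
force: [0.2, 0.5, 1.8]
opening: 0.0118
```

jog_arm --commands '[1,0,0,0,5,1,0,0,0,5,1,0,0,0,5,1,0,0,0,5,1,0,0,0,5,1,0,0,0,5,1,0,0,0,5,1,0,0,0,5,1,0,0,0,5,1,0,0,0,5,1,0,0,0,5,1,0,0,0,5,1,0,0,0,5,1,0,0,0,5,1,0,0,0,5,1,0,0,0,0,1,0,0,0,0]'

```text
t: 11.9
tool_pos: [0.546, 0.1288, 0.0747]
orientation: [3.138, -0.108, -0.004]
force: [-6.9, -3.9, 7.0]
opening: 0.012
```

```bash
python3 look.py 7
```

```text
11.9 [0.54598332 0.12879169 0.07469614] -3.9445497944858436 [-6.87300273 -3.90057889  6.98385162] 0.011968561417803069
0.66 [251.12  323.584] [0.54719881 0.12965275 0.123     ]
0.02 [array([222., 312.]), array([222., 331.])]
0.03 [array([228., 312.]), array([228., 332.])]
0.04 [array([234., 311.]), array([234., 332.])]
```

View pics/look7.png

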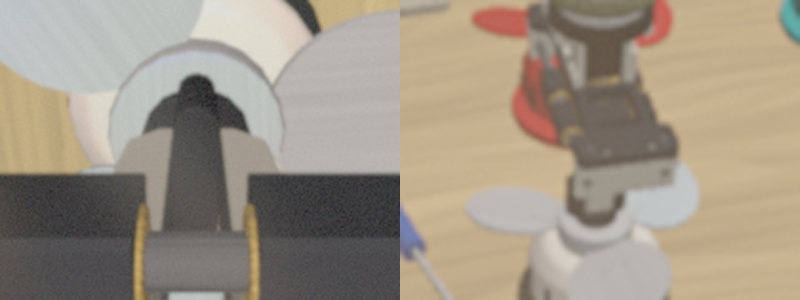

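The wrist view shows the bar held along the pads after 90°: it turned with the jaws (tool yaw 86° → −4°). Next I release to half-open, check, and retreat straight up.

jog_arm --commands '[0,0,0,0,0,0,0,0,0,0,0,0,0,0,0,0,0,0,0,0,0,0,0,0,0,0,0,0,0,0,0,0,0,0,0,0,0,0,0,0,0,0,0,-0.01,0,0,0,0,-0.02,0,0,0,0,-0.03,0,0,0,0,-0.04,0,0,0,0,-0.04,0,0,0,0,0,0,0,0,0,0,0]'

```text
t: 13.3
tool_pos: [0.5496, 0.13, 0.2194]
orientation: [-3.138, 0.11, -0.012]
force: [-0.7, -0.1, -0.1]
opening: 0.0466
```

Run:
```python
from h import *
s,R=tool();print(s["t"],s["tool_pos"],s["force"],s["opening"])
p=robot.read_camera("wrist");r,c=map(int,proj(p,[.547,.13,.115]));print(r,c)
a=cv2.resize(p["img"][max(r-50,0):r+50,c-60:c+60],(400,333),interpolation=cv2.INTER_CUBIC);a=(255*(a/255.)**.6).astype(np.uint8)
p=robot.read_camera("scene");b=cv2.resize(p["img"][170:270,290:410],(400,333),interpolation=cv2.INTER_CUBIC)
cv2.imwrite("pics/fin.png",np.hstack([a,b]));cv2.imwrite("pics/scenefin.png",p["img"])
```

```text
13.3 [0.54959128 0.13000035 0.21937605] [-0.70853331 -0.06757233 -0.10484593] 0.04655229873034882
188 319
```

View pics/fin.png

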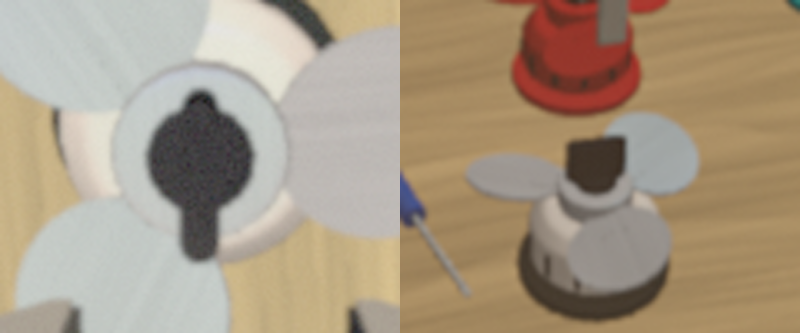

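View pics/scenefin.png

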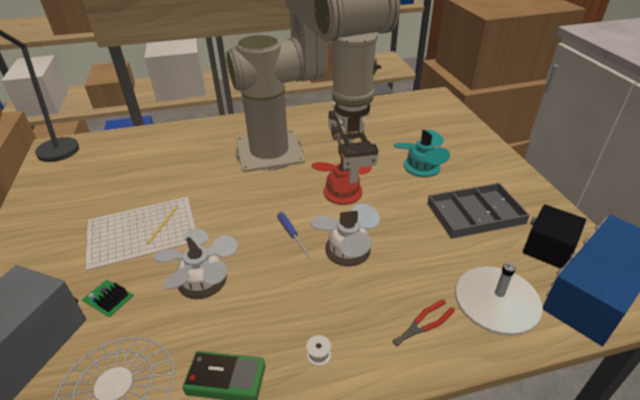

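The nut is a quarter turn round: the scene view at (218,348) shows it broadside. It's released and the gripper is clear, while the five-bladed fan's nut at (245,194) looks unchanged. Handing in.

```bash
python3 -c "
from plant import robot
print(robot.close_job())"
```

```text
the job is handed in; nothing more can be done
None
```

I loosened the black wing nut on the grey three-bladed fan by about 90°, clockwise seen from above, and left it on the shaft. I then let go, moved straight up, and handed the job in at about 13.4 s of the 32 s allowed.

- **First grasp missed:** the jaws shut on nothing (opening 0.9 mm). The pictures showed the fingertips about 33 mm short of the reported TCP, which disagrees with the tool description. I reopened, went about 30 mm lower and gripped the bar at 11.9 mm.
- **Last checks:** the final pictures show the bar a quarter turn from where it started, with the gripper clear of it. The five-bladed fan's nut was never touched and looks unchanged. The highest force I read was about 11 N, while turning the nut. Everything else looked in place in the last scene picture.

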